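# Clamp and wind the clockwork bearing washer

### The job

Get the spring-driven bearing washer ready to run: first swing the canister's wire bail up and over the lid, from its open side to the front catch, so that it snaps down fully and clamps the lid. Then wind the drive's wing key clockwise (seen from above), turn after turn, until it is fully wound at its stop, and let go. Leave the steel parts standing around the washer where they are.

Things in the scene. Friction and masses are not known exactly. Their poses are not given: they have to be found in the camera images.
- washer: Bench washer, bolted down; origin: centre of underside of its 150 x 310 x 12 mm base plate, on the bench. x axis: front (nearer the robot; catch, dial) to back (lid hinge); z up. Canister: 100 mm diameter, axis at y +85 mm, rim 112, domed lid top 135 mm above the bench. Grey drive box: 130 mm along x, 100 along y, centred at y -85 mm, top 82 mm above the bench.
- bail (a joint): Wire bail's swing about a level axis along washer y, through the canister's axis, 92 mm above the bench. 0 = open, leaning back 0.95 rad behind upright; grows forward over the lid: 0.95 = upright, 2.30 = clamped at the front catch (stop). A spring drives it away from upright to either side (0.15 N m at the open end), so past centre it snaps down. It draws down the lid, ajar by 0.08 rad.
- bail_grip (a point): Middle of the bail's cross bar, 90 mm from its pivot axis; y axis along the bar. U of 6 mm wire, arms 62 mm either side of the canister's axis; black rubber sleeve, 14 mm thick, 80 mm long, mid-bar. Open: 73 mm behind the canister's axis, 144 mm above the bench; upright: 182 mm up; clamped: 88 mm in front of the axis, 112 mm up. A push from behind swings it.
- key (a joint): Winding angle of the key about its upright axis, growing clockwise seen from above: 0 = run down, 6.28 rad (one full turn) = fully wound, hard stop. At 0 the wing lies along washer x. Needs 0.15 to 0.23 N m, growing as it winds; an inner brake holds it where it is left. The needle on the white dial in front moves half a turn with it: towards the canister = run down, away = fully wound.
- key_grip (a point): Middle of the key's wing, on its axis, 119 mm above the bench (washer frame: x +18 mm, y -85 mm). The wing is an upright flat steel butterfly, 72 mm long along this point's x axis, 10 mm thick along its y axis, 30 mm high, on a 12 mm stem; its lower edge is 22 mm above the drive box's top.
- toolholder_mid (a point): Bystander: upright steel tool holder with a flange and a tapering top, 64 mm across, 105 mm tall; point on its axis, half-way up.
- flange_mid (a point): Bystander: steel bearing housing, an 80 mm flange with a 52 mm collar, 50 mm tall; point on its axis, half-way up.
- bearing_mid (a point): Bystander: dark steel bearing ring lying flat behind the washer, 72 mm across, 20 mm tall; point on its axis, half-way up.

How it is judged:
By the outcome, as a careful person would: the job done as asked, in the order asked, and still so for the second after the job is handed in, with the robot touching nothing.
It also fails if it takes over 64 s, if anything falls off the work surface, if the arm or the gripper's body presses on something with over 40 N, if the wrist force passes 120 N, or if a joint passes its speed limit or range.

### The arm

A 6-joint arm with a two-finger parallel gripper is mounted at the origin on the work surface. World frame = base frame: x ahead of the robot, y to its left, z up, the work surface at z = 0. Lengths are in mm, angles in rad, forces in N, time in s.
With the tool pointing down it reaches from about 350 to 875 mm from the base axis. Payload 4.2 kg.
Tool frame: the origin (TCP) lies at the very end of the fingers, on their centre line; the grasp point (between the pads) lies 19 mm behind it (arm.pinch_z is the distance from the TCP to the grasp point, in mm); x points along the fingers, y is the direction in which the jaws open and shut, and the axes are right-handed (so a half turn about x gives the same grasp; the last joint's range is limited). The gripper opens to 85 mm and grips with 20 to 120 N. Pads are 22 mm wide; open, the fingers measure 114 mm over their backs; the gripper's body (76 mm by 85 mm) begins 54 mm behind the grasp point. The pads swing forward as they close: fully open they stand 13 mm farther back than shut.
Start: joints at [-0.902, 0.385, 0.008, 0, -1.194, -0.259], TCP at [249.029, -573.222, 231.312] pointing down, gripper open.
Joint ranges: [-3.14, 3.14], [-1.21, 2.06], [-1.07, 1.41], [-3.16, 2.05], [-2.99, -0.16], [-3.1, 3.1]. Speed limits (rad/s): [2.79, 2.79, 3.14, 3.14, 3.14, 3.14].

### API

Orientations are given as a unit quaternion [x, y, z, w].
In Python, from bench import arm gives the robot as it stands.
- The arm moves only by the tool drive_tool, never from a script. Its argument "motion" is a list of rows, each a list of 4 numbers: the shift along the tool's x, y, z in mm, then the turn about the tool's x in degrees. In form: [[dx, dy, dz, spin], ...]. A call has 1 to 10 rows; each row shifts and turns the commanded pose from where the row before left it, along the tool's axes as they then stand; what a row does not reach is not made up. A row lasts 1/12 s, in which the tool goes at most 41.7 mm and 7.16 degrees, less where a joint would pass 70% of its speed; a pose out of reach is approached as far as the arm can. A call with a gripper value outside its range is refused whole. "grip" is the finger opening in mm, from 0 to 85.4, set as the call begins (left out, the last holds). The fingers move at their own pace and stop on an object; the grip force is fixed at half the most. Time passes only in rows, so rows that do not move let the fingers close. It gives the time, the measured TCP pose, the force and the opening at its end, in the units of the state.
- arm.read_state(): the state, without advancing time (a new reading comes with each control period).
- arm.get_image(name): name is "side" or "top" or "wrist"; returns the picture (420x560x3 uint8, red, green, blue); there is no depth.
- arm.calibration(name): a dict with "K" (3x3 intrinsics, pixels), "eye" and "attitude" of the camera in the world; the wrist camera has in their place "T_tool_cam" (4x4, takes a point from camera to tool coordinates, whose origin is the TCP and whose axes are the tool frame's). Camera axes: x right, y up, looking along -z (the intrinsics and any distortion apply to the point x, -y, -z); pixel columns grow to the right and rows downward; lengths in mm; the calibration is good to about 2 mm. A picture is of the moment at which its call begins: read the wrist's pose just before it. calibration takes no time and is no camera call.
- arm.job_done(): hands the job in, once; it reports no verdict.
The state is a dict: "clock": time; "joints": joint angles; "joint_vel": joint speeds; "joint_efforts": joint torques, N m; "position": TCP position; "ee_rot": TCP orientation; "contact_force": force on the tool from outside, world axes, zero at the start; "wrist_torque": the same for the moment, N m; "gripper_width": finger opening in mm.
Only numpy, scipy, OpenCV 4.12 (cv2) and the standard library are available. Lean on these libraries where they do the work, as an engineer would, in place of code of your own. Each camera call takes 0.05 s, during which the arm holds its last target. There are 200 camera calls.

## Working session

There is one attempt and no reset: what is moved stays moved. The work goes in short steps, Python scripts to look and compute and a tool call to move; the robot and the scene stay as the last step left them, time stands still between calls to the robot, and variables do not carry over. Pictures are saved under pics/ and viewed, about 8 in all and at most 12, crops included, and the job is handed in when it is done.

Besides the shell and the picture viewer there is one more tool, called after "Call:" as name(argument=value, ...), one argument or row to a line, values as JSON. drive_tool: Moves the arm, as the interface text tells. Its arguments: {"type":"object","properties":{"motion":{"type":"array"},"grip":{"type":"number"}},"required":["motion"]}

```bash
mkdir -p pics; ls; python3 - <<'E'
from bench import arm
import cv2,numpy as np
for n in("side","top"):
    im=arm.get_image(n); cv2.imwrite(f"pics/{n}0.png",im[:,:,::-1])
    c=arm.calibration(n); print(n,c)
print(arm.calibration("wrist")); s=arm.read_state(); print(s)
E
```

```text
pics
side {'K': array([[384.1144892 ,   0.        , 281.25056435],
       [  0.        , 384.1144892 , 207.53734339],
       [  0.        ,   0.        ,   1.        ]]), 'eye': array([ 523.29206051, -683.77747436,  594.05011747]), 'attitude': array([ 0.4795798 , -0.03490479, -0.06253223,  0.87457109])}
top {'K': array([[440.76441917,   0.        , 276.57391556],
       [  0.        , 440.76441917, 212.51435347],
       [  0.        ,   0.        ,   1.        ]]), 'eye': array([ 442.30576564,   27.5262462 , 1236.01892122]), 'attitude': array([-0.06263727,  0.04419655,  0.70851469, -0.7015199 ])}
{'K': array([[311.37743434,   0.        , 284.13745127],
       [  0.        , 311.37743434, 212.35370578],
       [  0.        ,   0.        ,   1.        ]]), 'T_tool_cam': array([[-3.18593202e-04,  2.98435729e-01, -9.54429680e-01,
        -1.43665712e+02],
       [ 9.99999089e-01, -1.15654397e-03, -6.95438301e-04,
         1.01721110e+00],
       [-1.31138353e-03, -9.54429032e-01, -2.98435089e-01,
        -7.64253352e+01],
       [ 0.00000000e+00,  0.00000000e+00,  0.00000000e+00,
         1.00000000e+00]])}
{'clock': 0.1, 'joints': array([-9.02407968e-01,  3.85453652e-01,  6.74505151e-03, -4.11121764e-04,
       -1.19399474e+00, -2.58568660e-01]), 'joint_vel': array([ 9.31186909e-06, -1.80068550e-03,  1.87149732e-03,  3.31682603e-03,
       -1.13902385e-04,  8.71692436e-04]), 'joint_efforts': array([-4.73415075e-04, -3.93319595e+01,  1.88927811e+01,  4.19791907e+00,
       -2.59018554e-03,  7.19244184e-06]), 'position': array([ 248.80800205, -572.76661666,  230.34338922]), 'ee_rot': array([-0.14316525,  0.69250479,  0.14449225,  0.69214364]), 'contact_force': array([-0.61855716,  1.04388702, -0.45803332]), 'wrist_torque': array([ 0.02639979,  0.01565835, -0.00286497]), 'gripper_width': 85.39821577897628}
```

View pics/top0.png

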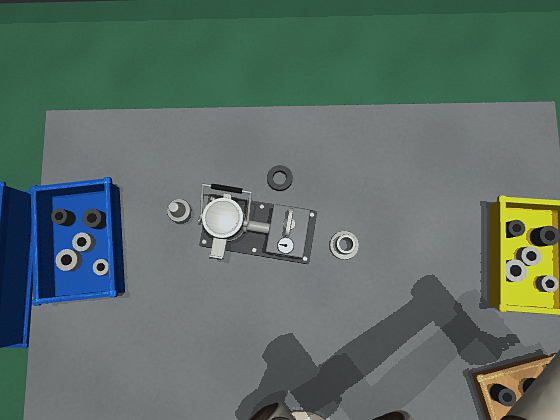

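View pics/side0.png

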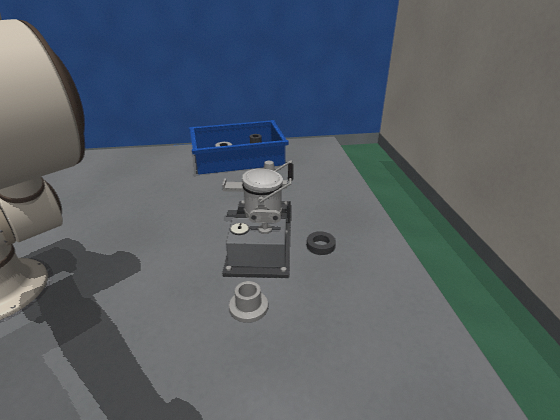

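The top view shows the canister lid at about (222,216), the black sleeve at (227,188), the key at (290,222) and the dial at (285,245). The tool holder is at (178,210), the flange at (344,245) and the bearing at (280,178). I'll zoom in on the top view to get exact pixels.

```bash
cat > h.py <<'E'
from bench import arm
import cv2,numpy as np
from scipy.spatial.transform import Rotation as R
def cam(n):
    c=arm.calibration(n)
    if n=="wrist":
        s=arm.read_state();T=np.array(c["T_tool_cam"]);Rt=R.from_quat(s["ee_rot"]).as_matrix()
        return c["K"],Rt@T[:3,3]+s["position"],Rt@T[:3,:3]
    return c["K"],np.array(c["eye"]),R.from_quat(c["attitude"]).as_matrix()
def ray(C,u,v,z):
    K,e,M=C;d=M@np.array([(u-K[0,2])/K[0,0],-(v-K[1,2])/K[1,1],-1]);return e+d*(z-e[2])/d[2]
def proj(C,p):
    K,e,M=C;q=M.T@(np.array(p)-e);return np.array([K[0,2]+K[0,0]*q[0]/-q[2],K[1,2]-K[1,1]*q[1]/-q[2]])
E
python3 - <<'E'
from h import *
im=cv2.imread("pics/top0.png")
cv2.imwrite("pics/crop.png",cv2.resize(im[165:275,160:365],None,fx=3.9,fy=3.9,interpolation=cv2.INTER_CUBIC))
C=cam("top")
for n,u,v,z in[("sleeve",227,188,144),("key",290,222,119),("dial",285,245,82),("lid",222,216,120),("c1",308,262,12),("c2",315,211,12),("tool",178,210,100),("flange",344,245,25),("bear",280,178,20)]: print(n,ray(C,u,v,z).round(0))
hs=(im.max(2)<45);n,l,st,ce=cv2.connectedComponentsWithStats(hs[165:275,160:365].astype(np.uint8))
for i in range(1,n):
    if st[i,4]>15: print(st[i],ce[i]+[160,165])
E
```

```text
sleeve [673. 181. 144.]
key [588.  22. 119.]
dial [532.  36.  82.]
lid [605. 196. 120.]
c1 [490. -27.  12.]
c2 [632. -49.  12.]
tool [625. 315. 100.]
flange [ 535. -125.   25.]
bear [726.  48.  20.]
[113   6  14   6  19] [280.15789474 172.57894737]
[107  16  24  10  30] [277.56666667 187.23333333]
[ 51  19  31  10 164] [226.08536585 188.11585366]
[49 29 14  4 19] [215.78947368 196.        ]
[72 32 15  8 39] [239.17948718 200.02564103]
[43 61 11 14 24] [207.625      232.66666667]
[59 60 24 14 33] [231.66666667 234.39393939]
[87 65 22  6 40] [257.55  232.275]
[125  90  17   4  28] [292.42857143 257.03571429]
```

View pics/crop.png

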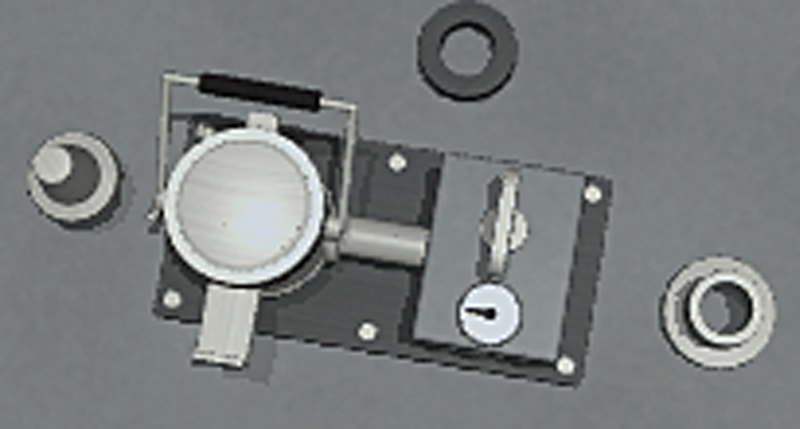

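```bash
cat > fit.py <<'E'
from h import *
C=cam("top")
L=[(200,83,73,125,144),(320,98,73,45,144),(504,226,18,-85,119),(612,180,75,-155,12),(580,386,-75,-155,12),(155,316,-75,155,12),(443,152,65,-35,82)]
W=np.array([ray(C,a/3.9+160-.37,b/3.9+165-.37,z)[:2] for a,b,x,y,z in L]);P=np.array([l[2:4] for l in L],float)
a,b=P-P.mean(0),W-W.mean(0)
th=np.arctan2((a[:,0]*b[:,1]-a[:,1]*b[:,0]).sum(),(a*b).sum())
Rm=np.array([[np.cos(th),-np.sin(th)],[np.sin(th),np.cos(th)]]);t=W.mean(0)-Rm@P.mean(0)
print("yaw",np.degrees(th),"t",t);print((W-(P@Rm.T+t)).round(1))
for n,p in dict(sleeve=(73,85),can=(0,85),key=(18,-85),catch=(-88,85)).items(): print(n,(Rm@p+t).round(1))
E
python3 fit.py; python3 - <<'E'
from h import *
s=arm.read_state();print(R.from_quat(s["ee_rot"]).as_matrix().round(3))
E
```

```text
yaw -10.012130741813232 t [585.5898805  111.42440577]
[[ 0.1 -0.1]
 [ 3.   0.3]
 [-2.2  0.3]
 [ 0.1  0.9]
 [ 0.8  0.5]
 [-0.6 -2. ]
 [-1.1  0.1]]
sleeve [672.3 182.4]
can [600.4 195.1]
key [588.5  24.6]
catch [513.7 210.4]
[[-0.001 -0.398  0.917]
 [ 0.002  0.917  0.398]
 [-1.     0.002 -0.   ]]
```

The fit is consistent to about 2 mm, with yaw −10°. I'll spin the tool so that its z points towards the washer's front, and close the fingers.

Call:
drive_tool(
  motion=[
    [0,0,0,-7],
    [0,0,0,-7],
    [0,0,0,-7],
    [0,0,0,-7],
    [0,0,0,-7],
    [0,0,0,-7],
    [0,0,0,-7],
    [0,0,0,-7],
    [0,0,0,-7],
    [0,0,0,-7],
  ],
  grip=0,
)

```text
clock: 0.93
position: [248.9, -572.9, 230.6]
ee_rot: [-0.516, 0.483, 0.517, 0.483]
contact_force: [-0.4, 0.1, 0.2]
gripper_width: 0.2
```

Call:
drive_tool(
  motion=[
    [0,0,0,-7],
    [0,0,0,-7],
    [0,0,0,-7],
    [0,0,0,-7],
    [0,0,0,-7],
    [0,0,0,-7],
    [0,0,0,-7],
    [0,0,0,-7],
    [0,0,0,-7],
    [0,0,0,-7],
  ],
)

```text
clock: 1.77
position: [248.9, -572.9, 230.6]
ee_rot: [-0.7, 0.099, 0.7, 0.1]
contact_force: [0.2, -0.6, 0.2]
gripper_width: -0.1
```

Call:
drive_tool(
  motion=[
    [0,0,0,-6.5],
    [0,0,0,0],
  ],
)

```text
clock: 1.93
position: [248.9, -572.9, 230.7]
ee_rot: [-0.704, 0.061, 0.705, 0.062]
contact_force: [-0.2, -0.3, -0.3]
gripper_width: 0.2
```

```bash
cat >> h.py <<'E'
th=np.radians(-10.0);Rw=np.array([[np.cos(th),-np.sin(th),0],[np.sin(th),np.cos(th),0],[0,0,1]]);t=np.array([585.6,111.4,0])
def goal(w):  # washer-frame target -> tool-axis shift
    s=arm.read_state();M=R.from_quat(s["ee_rot"]).as_matrix()
    print("t",round(s["clock"],2),"tcp washer",(Rw.T@(s["position"]-t)).round(1),"F",s["contact_force"].round(1),"w",round(s["gripper_width"],1),"j",s["joints"].round(2))
    print("tool y,z in washer",(Rw.T@M[:,1]).round(3),(Rw.T@M[:,2]).round(3))
    print("shift",(M.T@(Rw@np.array(w,float)+t-s["position"])).round(1))
E
python3 -c "
from h import *
goal((118,85,231))"
```

```text
t 1.93 tcp washer [-212.8 -732.4  230.7] F [-0.2 -0.3 -0.3] w 0.2 j [-0.9   0.39  0.01 -0.   -1.19  2.3 ]
tool y,z in washer [ 0.001 -1.    -0.001] [-1.    -0.001  0.001]
shift [ 3.000e-01 -8.169e+02 -3.319e+02]
```

Call:
drive_tool(
  motion=[
    [0,-34,-13.8,0],
    [0,-34,-13.8,0],
    [0,-34,-13.8,0],
    [0,-34,-13.8,0],
    [0,-34,-13.8,0],
    [0,-34,-13.8,0],
    [0,-34,-13.8,0],
    [0,-34,-13.8,0],
    [0,-34,-13.8,0],
    [0,-34,-13.8,0],
  ],
)

```text
clock: 2.77
position: [444.5, -260.7, 231.3]
ee_rot: [-0.704, 0.063, 0.704, 0.063]
contact_force: [0.5, 0.3, -0.0]
gripper_width: 0.3
```

Call:
drive_tool(
  motion=[
    [0,-34,-13.8,0],
    [0,-34,-13.8,0],
    [0,-34,-13.8,0],
    [0,-34,-13.8,0],
    [0,-34,-13.8,0],
    [0,-34,-13.8,0],
    [0,-34,-13.8,0],
    [0,-34,-13.8,0],
    [0,-34,-13.8,0],
    [0,-34,-13.8,0],
  ],
)

```text
clock: 3.6
position: [639.6, 50.1, 231.0]
ee_rot: [-0.704, 0.063, 0.705, 0.063]
contact_force: [1.5, -0.0, 0.6]
gripper_width: 0.1
```

Call:
drive_tool(
  motion=[
    [0,-34,-13.8,0],
    [0,-34,-13.8,0],
    [0,-34,-13.8,0],
    [0,-34,-13.8,0],
    [0,0,0,0],
  ],
)

```text
clock: 4.02
position: [719.0, 178.2, 227.9]
ee_rot: [-0.704, 0.061, 0.705, 0.061]
contact_force: [-0.1, -0.2, -1.5]
gripper_width: -0.2
```

```bash
python3 -c "
from h import *
goal((115,85,132))
cv2.imwrite('pics/w1.png',arm.get_image('wrist')[:,:,::-1])
C=cam('wrist')
for p in [(73,85,144),(73,125,144),(73,45,144),(0,85,135)]: print(p,proj(C,Rw@np.array(p,float)+t).round(0))"
```

```text
t 4.02 tcp washer [119.8  89.  227.9] F [-0.1 -0.2 -1.5] w -0.2 j [ 0.46  0.59  0.34 -0.   -1.32  0.94]
tool y,z in washer [ 0.001 -1.     0.   ] [-1.    -0.001  0.001]
shift [95.9  4.   4.6]
(73, 85, 144) [287. 271.]
(73, 125, 144) [237. 271.]
(73, 45, 144) [336. 271.]
(0, 85, 135) [286. 337.]
```

View pics/w1.png

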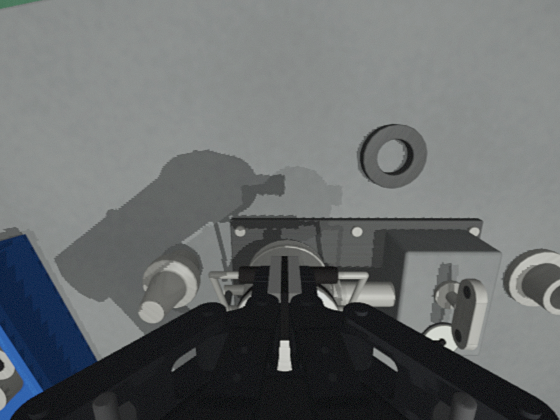

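Projected points match the picture: the sleeve spans columns 240–337 at row 271. I'll go down behind the bar and push.

Call:
drive_tool(
  motion=[
    [31,2,0,0],
    [31,2,0,0],
    [31,0,0,0],
    [0,0,0,0],
    [0,0,10,0],
    [0,0,10,0],
    [0,0,9,0],
    [-8,0,7,0],
    [-8,0,8,0],
    [0,0,0,0],
  ],
)

```text
clock: 4.9
position: [673.7, 176.6, 158.6]
ee_rot: [0.706, -0.061, -0.702, -0.062]
contact_force: [3.3, -1.9, 1.8]
gripper_width: 0.3
```

```bash
python3 -c "
from h import *
goal((57,85,163))"
```

```text
t 4.9 tcp washer [ 75.5  79.5 158.6] F [ 3.3 -1.9  1.8] w 0.3 j [ 0.49  0.55  0.1   0.   -1.11  0.91]
tool y,z in washer [-0.    -1.    -0.003] [-1.     0.    -0.005]
shift [-4.4 -5.5 18.4]
```

Call:
drive_tool(
  motion=[
    [2,-2,6,0],
    [0,-2,6,0],
    [-2,0,7,0],
    [-3,0,7,0],
    [-3,0,7,0],
    [-2,0,7,0],
    [-2,0,8,0],
    [0,0,8,0],
  ],
)

```text
clock: 5.57
position: [617.2, 190.2, 164.1]
ee_rot: [-0.704, 0.062, 0.705, 0.062]
contact_force: [0.5, -0.1, 0.6]
gripper_width: -0.1
```

```bash
python3 -c "
from h import *
goal((0,85,168))
cv2.imwrite('pics/s1.png',cv2.resize(arm.get_image('side')[120:300,180:340,::-1],None,fx=3,fy=3))"
```

```text
t 5.57 tcp washer [ 17.5  83.1 164.1] F [ 0.5 -0.1  0.6] w -0.1 j [ 0.55  0.47 -0.03 -0.   -1.07  0.85]
tool y,z in washer [-0.    -1.     0.001] [-1.     0.     0.002]
shift [-3.8 -1.9 17.5]
```

View pics/s1.png

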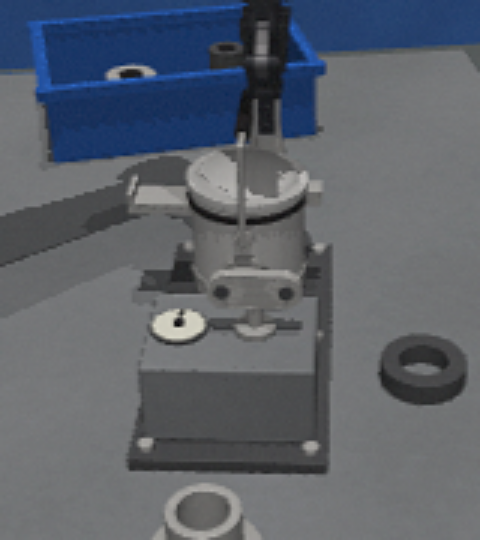

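The side picture shows the bail about upright, with its arm at (243,150) and the fingers behind it. I'll keep pushing past centre.

Call:
drive_tool(
  motion=[
    [0,0,7,0],
    [0,0,8,0],
    [0,0,8,0],
    [1,0,8,0],
    [2,0,8,0],
    [2,0,8,0],
    [2,0,8,0],
    [0,0,8,0],
    [0,0,0,0],
  ],
)

```text
clock: 6.37
position: [555.0, 201.2, 157.2]
ee_rot: [-0.704, 0.062, 0.705, 0.061]
contact_force: [0.4, -0.1, 0.2]
gripper_width: 0.1
```

```bash
python3 -c "
from h import *
goal((-88,85,140))
cv2.imwrite('pics/s2.png',cv2.resize(arm.get_image('side')[120:300,180:340,::-1],None,fx=3,fy=3))"
```

```text
t 6.37 tcp washer [-45.7  83.1 157.2] F [ 0.4 -0.1  0.2] w 0.1 j [ 0.62  0.39 -0.18 -0.   -1.    0.78]
tool y,z in washer [ 0. -1.  0.] [-1.    -0.     0.001]
shift [17.3 -1.9 42.3]
```

View pics/s2.png

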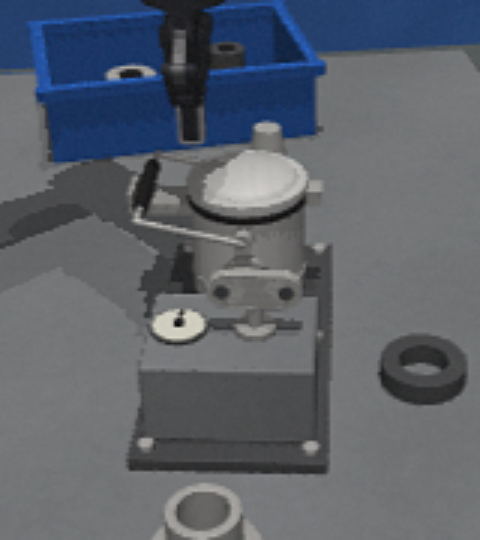

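The bail has snapped to the front, with the sleeve from (150,165) to (145,210) in the crop. I'll press down over it to make sure it is fully seated; its top should be at 119 mm.

Call:
drive_tool(
  motion=[
    [0,0,15,0],
    [0,0,15,0],
    [6,0,12,0],
    [10,0,0,0],
    [8,0,0,0],
    [7,0,0,0],
    [4,0,0,0],
    [2,0,0,0],
    [0,0,0,0],
  ],
)

```text
clock: 7.17
position: [515.5, 208.1, 119.5]
ee_rot: [-0.704, 0.062, 0.705, 0.062]
contact_force: [0.9, 0.1, 0.2]
gripper_width: -0.1
```

```bash
python3 -c "
from h import *
goal((-88,85,115))
C=cam('side')
for p in [(-88,45,112),(-88,125,112)]: print(((proj(C,Rw@np.array(p,float)+t)-[180,120])*3).round(0))"
```

```text
t 7.17 tcp washer [-85.8  83.1 119.5] F [0.9 0.1 0.2] w -0.1 j [ 0.68  0.38 -0.31  0.   -0.88  0.72]
tool y,z in washer [-0.001 -1.     0.001] [-1.     0.001  0.001]
shift [ 4.5 -1.9  2.2]
[139. 207.]
[152. 163.]
```

Call:
drive_tool(
  motion=[
    [2,0,0,0],
    [2,0,0,0],
    [0,0,0,0],
  ],
)

```text
clock: 7.42
position: [516.1, 208.5, 118.5]
ee_rot: [0.705, -0.061, -0.704, -0.062]
contact_force: [-3.0, -1.7, 9.3]
gripper_width: 0.4
```

At 118.5 mm it pushes back with 9 N, so the bail is at its stop. Next I'll lift, open the fingers and move over the key.

Call:
drive_tool(
  motion=[
    [-35,0,0,0],
    [-35,0,0,0],
    [-30,10,-5,0],
    [0,30,-19,0],
    [0,32,-20,0],
    [0,32,-20,0],
    [0,32,-20,0],
    [0,32,-20,0],
    [0,0,0,0],
  ],
  grip=85,
)

```text
clock: 8.17
position: [590.2, 19.7, 216.4]
ee_rot: [0.705, -0.064, -0.704, -0.064]
contact_force: [0.1, 0.8, -0.3]
gripper_width: 85.0
```

```bash
python3 -c "
from h import *
goal((18,-85,102))
cv2.imwrite('pics/w2.png',arm.get_image('wrist')[:,:,::-1])
C=cam('wrist')
for p in [(18,-85,134),(-18,-85,134),(54,-85,134)]: print(p,proj(C,Rw@np.array(p,float)+t).round(0))"
```

```text
t 8.17 tcp washer [ 20.4 -89.5 216.4] F [ 0.1  0.8 -0.3] w 85.0 j [ 0.31  0.34 -0.1   0.   -1.13  1.08]
tool y,z in washer [-0.006 -1.     0.001] [-1.     0.006 -0.001]
shift [114.4  -4.6   2.6]
(18, -85, 134) [282. 220.]
(-18, -85, 134) [282. 263.]
(54, -85, 134) [281. 174.]
```

View pics/w2.png

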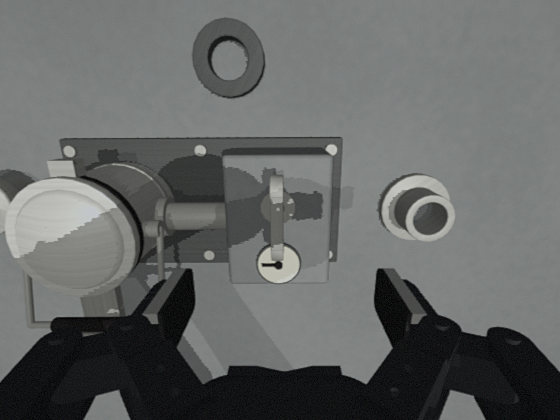

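The wing runs from (277,175) to (278,258), about 3 px left of where I expected it. I'll correct by 3 mm, descend and grip.

Call:
drive_tool(
  motion=[
    [0,-7,2,0],
    [30,0,0,0],
    [30,0,0,0],
    [30,0,0,0],
    [15,0,0,0],
    [9,0,0,0],
    [0,0,0,0],
  ],
)

```text
clock: 8.8
position: [586.4, 33.4, 100.5]
ee_rot: [-0.703, 0.061, 0.706, 0.061]
contact_force: [-0.0, 0.6, -0.8]
gripper_width: 85.0
```

Call:
drive_tool(
  motion=[
    [0,0,0,0],
    [0,0,0,0],
    [0,0,0,0],
    [0,0,0,0],
    [0,0,0,0],
    [0,0,0,0],
  ],
  grip=0,
)

```text
clock: 9.3
position: [587.0, 27.9, 103.4]
ee_rot: [-0.704, 0.064, 0.705, 0.058]
contact_force: [2.8, -34.7, 1.7]
gripper_width: 12.3
```

```bash
python3 -c "
from h import *
goal((18,-85,102));s=arm.read_state();print(s['wrist_torque'])"
```

```text
t 9.3 tcp washer [ 15.9 -82.  103.4] F [  2.8 -34.7   1.7] w 12.3 j [ 0.33  0.44 -0.25  0.01 -0.88  1.07]
tool y,z in washer [ 0.001 -1.     0.008] [-1.    -0.001  0.002]
shift [ 1.5  3.  -2.1]
[-9.76823522 -0.86211083  0.05429743]
```

Side load is 35 N, so I'm about 5 mm off. I'll shift to relieve it.

Call:
drive_tool(
  motion=[
    [0,2.5,0,0],
    [0,2.5,0,0],
    [0,0,0,0],
    [0,0,0,0],
  ],
)

```text
clock: 9.63
position: [586.9, 26.2, 103.5]
ee_rot: [0.705, -0.062, -0.704, -0.061]
contact_force: [-1.1, -4.2, 6.8]
gripper_width: 9.1
```

```bash
python3 -c "
from h import *
goal((18,-85,102));s=arm.read_state();print(s['wrist_torque'])"
```

```text
t 9.63 tcp washer [ 16.1 -83.7 103.5] F [-1.1 -4.2  6.8] w 9.1 j [ 0.32  0.44 -0.25  0.   -0.88  1.07]
tool y,z in washer [-0.    -1.     0.001] [-1.     0.    -0.001]
shift [ 1.5  1.3 -1.9]
[-0.95301091  0.54839085 -0.04202278]
```

Call:
drive_tool(
  motion=[
    [0,0,0,4],
    [0,0,0,6],
    [0,0,0,6],
    [0,0,0,6],
    [0,0,0,6],
    [0,0,0,6],
    [0,0,0,6],
    [0,0,0,5],
    [0,0,0,0],
  ],
)

```text
clock: 10.38
position: [587.4, 26.8, 103.5]
ee_rot: [0.627, -0.327, -0.626, -0.327]
contact_force: [-2.4, -2.2, 6.0]
gripper_width: 8.8
```

```bash
python3 -c "
from h import *
goal((18,-85,102));s=arm.read_state();print(s['wrist_torque'])"
```

```text
t 10.38 tcp washer [ 16.4 -83.  103.5] F [-2.4 -2.2  6. ] w 8.8 j [ 0.32  0.44 -0.25  0.   -0.87  0.29]
tool y,z in washer [-0.709 -0.705 -0.001] [-0.705  0.709 -0.001]
shift [ 1.6  0.3 -2.6]
[-0.60893963  0.40665454 -0.17126015]
```

Call:
drive_tool(
  motion=[
    [0,0,0,7],
    [0,0,0,7],
    [0,0,0,7],
    [0,0,0,7],
    [0,0,0,7],
    [0,0,0,7],
    [0,0,0,7],
    [0,0,0,7],
    [0,0,0,7],
    [0,0,0,0],
  ],
)

```text
clock: 11.22
position: [588.3, 26.9, 103.5]
ee_rot: [-0.364, 0.606, 0.363, 0.607]
contact_force: [1.9, -3.8, 4.2]
gripper_width: 9.2
```

Call:
drive_tool(
  motion=[
    [0,0,0,7],
    [0,0,0,7],
    [0,0,0,7],
    [0,0,0,7],
    [0,0,0,7],
    [0,0,0,7],
    [0,0,0,7],
    [0,0,0,7],
    [0,0,0,7],
    [0,0,0,0],
  ],
)

```text
clock: 12.05
position: [588.8, 26.1, 103.5]
ee_rot: [0.006, 0.706, -0.007, 0.709]
contact_force: [3.5, -6.6, 3.4]
gripper_width: 8.8
```

Call:
drive_tool(
  motion=[
    [0,0,0,7],
    [0,0,0,7],
    [0,0,0,7],
    [0,0,0,7],
    [0,0,0,0],
  ],
)

```text
clock: 12.47
position: [588.7, 25.6, 103.5]
ee_rot: [0.177, 0.683, -0.178, 0.686]
contact_force: [4.6, -8.5, 2.6]
gripper_width: 8.7
```

```bash
python3 -c "
from h import *
goal((18,-85,102));s=arm.read_state();print(s['wrist_torque'])"
```

```text
t 12.47 tcp washer [ 18.  -83.9 103.5] F [ 4.6 -8.5  2.6] w 8.7 j [ 0.32  0.44 -0.25  0.   -0.87 -2.4 ]
tool y,z in washer [0.326 0.945 0.   ] [ 0.945 -0.326  0.004]
shift [ 1.5 -1.   0.4]
[-2.32496783 -0.93911416 -0.09476159]
```

Call:
drive_tool(
  motion=[
    [0,0,0,0],
    [0,0,0,0],
    [0,0,0,0],
    [0,0,0,0],
    [-20,0,0,0],
    [-30,0,0,0],
    [0,0,0,-5],
    [0,0,0,-7],
    [0,0,0,-7],
    [0,0,0,-7],
  ],
  grip=85,
)

```text
clock: 13.3
position: [586.6, 27.6, 152.3]
ee_rot: [0.016, 0.707, -0.016, 0.707]
contact_force: [-0.2, 0.2, -0.0]
gripper_width: 85.3
```

Call:
drive_tool(
  motion=[
    [0,0,0,-7],
    [0,0,0,-7],
    [0,0,0,-7],
    [0,0,0,-7],
    [0,0,0,-7],
    [0,0,0,-7],
    [0,0,0,-7],
    [0,0,0,-7],
    [0,0,0,-7],
    [0,0,0,-7],
  ],
)

```text
clock: 14.13
position: [586.6, 27.6, 152.0]
ee_rot: [-0.392, 0.588, 0.393, 0.588]
contact_force: [-0.4, -0.9, 0.2]
gripper_width: 85.1
```

Call:
drive_tool(
  motion=[
    [0,0,0,-7],
    [0,0,0,-7],
    [0,0,0,-7],
    [0,0,0,-7],
    [0,0,0,-7],
    [0,0,0,-7],
    [0,0,0,-7],
    [0,0,0,-7],
    [0,0,0,-7],
    [0,0,0,-7],
  ],
)

```text
clock: 14.97
position: [586.6, 27.6, 152.0]
ee_rot: [-0.659, 0.257, 0.659, 0.257]
contact_force: [-0.9, 0.5, 0.2]
gripper_width: 85.0
```

Call:
drive_tool(
  motion=[
    [0,0,0,-7],
    [0,0,0,-7],
    [0,0,0,0],
  ],
)

```text
clock: 15.22
position: [586.6, 27.5, 152.0]
ee_rot: [-0.685, 0.176, 0.685, 0.176]
contact_force: [0.2, -0.0, 0.5]
gripper_width: 85.1
```

```bash
python3 -c "
from h import *
goal((18,-85,103))
im=arm.get_image('wrist')
cv2.imwrite('pics/w3.png',im[:,:,::-1])"
```

```text
t 15.22 tcp washer [ 15.5 -82.4 152. ] F [ 0.2 -0.   0.5] w 85.1 j [ 0.32  0.39 -0.2  -0.   -0.98  0.75]
tool y,z in washer [-0.323 -0.946  0.   ] [-0.946  0.323  0.001]
shift [49.   1.7 -3.2]
```

View pics/w3.png

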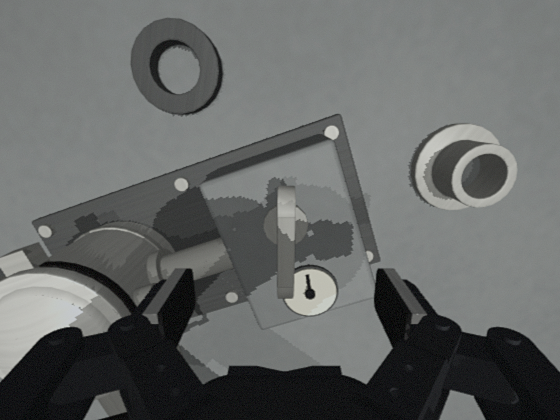

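The wing stood still, at column 286 and lined up with the jaws. The needle is at about mid-travel. I'll regrip.

Call:
drive_tool(
  motion=[
    [20,1,-2,0],
    [20,1,-1,0],
    [8,0,0,0],
    [0,0,0,0],
  ],
)

```text
clock: 15.6
position: [586.9, 23.7, 101.9]
ee_rot: [-0.683, 0.179, 0.686, 0.177]
contact_force: [-0.1, 0.7, -0.7]
gripper_width: 85.3
```

Call:
drive_tool(
  motion=[
    [0,0,0,0],
    [0,0,0,0],
    [0,0,0,0],
    [0,0,0,0],
    [0,0,0,0],
    [0,0,0,0],
  ],
  grip=0,
)

```text
clock: 16.1
position: [589.0, 24.3, 104.9]
ee_rot: [0.685, -0.177, -0.684, -0.178]
contact_force: [2.6, 8.1, 0.0]
gripper_width: 12.0
```

Call:
drive_tool(
  motion=[
    [0,0,0,4],
    [0,0,0,6],
    [0,0,0,7],
    [0,0,0,7],
    [0,0,0,7],
    [0,0,0,7],
    [0,0,0,7],
    [0,0,0,0],
  ],
)

```text
clock: 16.77
position: [588.4, 24.3, 105.0]
ee_rot: [-0.564, 0.426, 0.564, 0.426]
contact_force: [-1.8, 1.6, 3.2]
gripper_width: 9.4
```

```bash
python3 -c "
from h import *
goal((18,-85,103));s=arm.read_state();print(s['wrist_torque'])"
```

```text
t 16.77 tcp washer [ 17.9 -85.3 105. ] F [-1.8  1.6  3.2] w 9.4 j [ 0.32  0.44 -0.25 -0.   -0.88 -0.04]
tool y,z in washer [-0.9   -0.436 -0.   ] [-0.436  0.9    0.   ]
shift [ 2.  -0.3  0.2]
[ 0.40654445  0.58208038 -0.02585932]
```

Call:
drive_tool(
  motion=[
    [0,0,0,7],
    [0,0,0,7],
    [0,0,0,7],
    [0,0,0,7],
    [0,0,0,7],
    [0,0,0,7],
    [0,0,0,7],
    [0,0,0,7],
    [0,0,0,7],
    [0,0,0,7],
  ],
)

```text
clock: 17.6
position: [586.6, 24.8, 105.0]
ee_rot: [-0.217, 0.674, 0.218, 0.672]
contact_force: [-7.4, 5.7, 8.8]
gripper_width: 9.3
```

Call:
drive_tool(
  motion=[
    [0,0,0,7],
    [0,0,0,7],
    [0,0,0,7],
    [0,0,0,7],
    [0,0,0,4],
    [0,0,0,4],
    [0,0,0,4],
    [0,0,0,0],
  ],
)

```text
clock: 18.27
position: [586.2, 25.9, 105.0]
ee_rot: [0.025, 0.708, -0.024, 0.705]
contact_force: [-10.2, 8.1, 8.0]
gripper_width: 9.2
```

```bash
python3 -c "
from h import *
goal((18,-85,103));s=arm.read_state();print(s['wrist_torque'])"
```

```text
t 18.27 tcp washer [ 15.5 -84.1 105. ] F [-10.2   8.1   8. ] w 9.2 j [ 0.32  0.44 -0.25 -0.   -0.88 -1.96]
tool y,z in washer [-0.106  0.994  0.002] [ 0.994  0.106 -0.004]
shift [ 1.9 -1.2  2.4]
[ 2.53763455  2.46781967 -0.09621719]
```

Call:
drive_tool(
  motion=[
    [0,0,0,3],
    [0,0,0,3],
    [0,0,0,2],
    [0,0,0,2],
    [0,0,0,0],
    [0,0,0,0],
  ],
)

```text
clock: 18.77
position: [586.3, 26.1, 105.0]
ee_rot: [0.083, 0.704, -0.083, 0.701]
contact_force: [-8.9, 9.4, 7.5]
gripper_width: 9.2
```

```bash
python3 -c "
from h import *
goal((18,-85,103));s=arm.read_state();print(s['wrist_torque'])"
```

```text
t 18.77 tcp washer [ 15.5 -83.9 105. ] F [-8.9  9.4  7.5] w 9.2 j [ 0.32  0.44 -0.25 -0.   -0.88 -2.12]
tool y,z in washer [0.06  0.998 0.   ] [ 0.998 -0.06  -0.004]
shift [ 2.  -0.9  2.6]
[2.75604757 2.58225999 1.50397731]
```

The torque jumped to 1.5 N·m, so the key is at its stop. I'll release and lift clear.

Call:
drive_tool(
  motion=[
    [0,0,0,0],
    [0,0,0,0],
    [0,0,0,0],
    [0,0,0,0],
    [-20,0,0,0],
    [-35,0,0,0],
    [-35,0,0,0],
    [-20,0,0,0],
    [0,0,0,0],
  ],
  grip=85,
)

```text
clock: 19.52
position: [591.6, 23.8, 220.3]
ee_rot: [0.087, 0.698, -0.085, 0.706]
contact_force: [1.0, 0.1, 1.1]
gripper_width: 85.1
```

```bash
python3 -c "
from h import *
goal((18,-85,103))
im=arm.get_image('wrist')
cv2.imwrite('pics/w4.png',im[:,:,::-1])"
```

```text
t 19.52 tcp washer [ 21.1 -85.2 220.3] F [1.  0.1 1.1] w 85.1 j [ 0.31  0.33 -0.1   0.   -1.13 -2.13]
tool y,z in washer [0.069 0.998 0.004] [ 0.998 -0.069  0.011]
shift [117.2  -0.5  -4.4]
```

View pics/w4.png

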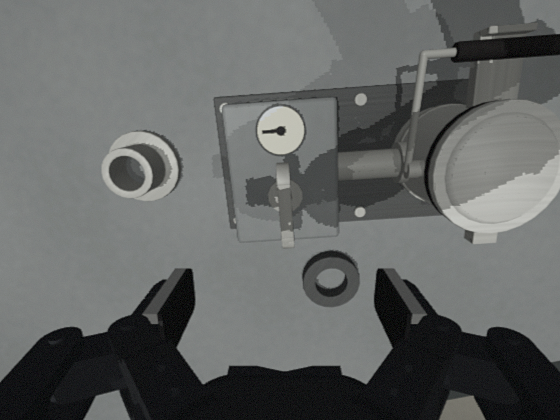

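The needle at (272,131) points away from the canister, the bail is down at the front, and the bystanders are in place. I'll hand in.

```bash
python3 -c "
from bench import arm
print(arm.job_done())"
```

```text
the job is handed in; nothing more can be done
None
```

The washer is ready to run: the bail is clamped over the lid, and the key is wound to its stop and released. I handed the job in at about 19.6 s of the 64 s limit.

- **Bail:** I pushed it over centre from behind with closed fingers and it snapped down at the front. The sleeve in the side view sat within a few pixels of where the clamped position projects. Pressing on the bar met 9 N with the fingertips at 118.5 mm; a clamped bar's top is at 119 mm.
- **Key:** I wound it clockwise in two grasps, about 199° and then the rest. At the end the resisting torque rose sharply to 1.5 N·m, against the 0.23 N·m that winding needs. The last wrist picture shows the needle pointing away from the canister.
- **Off-centre grasp:** The first grasp on the key was about 5 mm off and gave a 35 N side load on the fingers. I shifted to relieve it before winding.
- **Disagreement:** The tool ended about 3.4° past the nominal full turn. I put this down to my yaw estimate and grip slack, and did not check it further.
- **Surroundings:** The flange and bearing showed no movement in the last picture. The tool holder was outside that view; the arm never came near it.
- **End state:** The gripper was open and about 100 mm above the key, with no contact force.

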